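Load the fitting warmer, shut its drawer and set the thermostat

ROBOT

A 6-joint arm with a two-finger parallel gripper is mounted at the origin on the work surface. World frame = base frame: x ahead of the robot, y to its left, z up, the work surface at z = 0. Lengths are in m, angles in degrees, forces in N, time in s.
With the tool pointing down it reaches from about 0.3 to 0.875 m from the base axis. Payload 6.4 kg.
Tool frame: the origin (TCP) lies midway between the tips of the shut fingers; the grasp point (between the pads) lies 19 mm behind it (robot.pinch_z is the distance from the TCP to the grasp point, in m); z points along the fingers, y is the line along which they close (so a half turn about z gives the same grasp; the last joint's range is limited). The gripper opens to 88 mm and grips with 3 to 60 N. Pads are 18 mm wide; open, the fingers measure 123 mm over their backs; the gripper's body (75 mm by 187 mm) begins 45 mm behind the grasp point.
Start: joints at [53.841, 10.359, 92.074, -0, 77.567, -11.82], TCP at [0.237, 0.524, 0.239] pointing down, gripper open.
Joint ranges: [-171.53, 171.53], [-51.25, 118.39], [17.06, 147.69], [-65.23, 245.23], [0, 150.52], [-178.68, 178.68]. Speed limits (degrees/s): [147.25, 147.25, 172.46, 180, 180, 180].

INTERFACE

Orientations are given as [roll, pitch, yaw] about the fixed x, y, z axes, in that order (R = Rz(yaw) Ry(pitch) Rx(roll)).
In Python, from bench import read_state, eyes, robot gives the robot as it stands.
- The arm moves only by the tool step_arm, never from a script. Its argument "moves" is a list of rows, each a list of 7 numbers: the shift along the tool's x, y, z normalised to -1 to 1, where 1 is 250 mm, then the turn, a rotation vector about the tool's x, y, z normalised to -1 to 1, where 1 is 90 degrees, then the closure, from -1 (fully open) to 1 (shut). In form: [[dx, dy, dz, ax, ay, az, hand], ...]. A call has 1 to 8 rows; each row is the pose to reach, as a shift and turn from the pose commanded when the call began, along the tool's axes at that moment; what a row does not reach only later rows make up. A row lasts 1/12 s, in which the tool goes at most 41.7 mm and 7.16 degrees, less where a joint would pass 70% of its speed; a pose out of reach is approached as far as the arm can. A call with a number of a shift or a turn outside -1 to 1 is refused whole. A call with a gripper value outside its range is refused whole. The fingers move at their own pace and stop on an object; "newtons" is the grip in N (left out, the last holds). Time passes only in rows, so rows that repeat a pose let the fingers close. It gives the time, the measured TCP pose, the force, the opening and the grip force at its end, in the units of the state.
- read_state(): the state, without advancing time (a new reading comes with each control period).
- eyes.grab_frame(name): name is "scene" or "top" or "wrist"; returns a dict with "color" (480x640x3 uint8, red, green, blue), "depth" (480x640 float32, m along the optical axis (not along the pixel's ray), 0 where there is no reading), "fx", "fy", "cx", "cy" (pixels), "rvec" (rotation vector, rad) and "tvec" (3), from world to camera coordinates, as OpenCV has them. Camera axes: x right, y down, z forward; pixel columns grow to the right and rows downward; lengths in m; the calibration is good to about 2 mm. The wrist camera is an equidistant fisheye: a pixel r from the principal point sees the ray r / f radians off the axis. A picture is of the moment at which its call begins.
- robot.finish_job(): hands the job in; it is judged then, once.
Trained networks look in a picture, given as the dict that the camera call returned (one of the last four; its "shot" number tells which), for a name from the list of things; names that differ only in an ending like _2 or _b are one class to them, and where a whole thing is asked for, a point or a joint stands for the part that bears it (a point fixed in the world has none). Each returns a list of dicts, best first, with "conf" (0 to 1); they miss things now and then, are a little off and sometimes report something else, mostly with a low value. They report only what shows in the picture. A call takes as long as a camera call. They do not tell look-alikes from the thing itself.
- eyes.cut_out(label, picture): "pixels" (480x640 bool, what is visible of it) and "at" ([row, column] in pixels, amid what is visible of it).
- eyes.spot_point(label, picture): "at" ([row, column] in pixels: a listed point, or the origin of a listed thing).
The state is a dict: "time": time; "q": joint angles; "dq": joint speeds; "tau": joint torques, N m; "position": TCP position; "orientation": TCP orientation; "ft_force": force on the tool from outside, world axes, zero at the start; "torque": the same for the moment, N m; "width": finger opening in m; "grip_force": force on a finger pad.
Only numpy, scipy, OpenCV 4.12 (cv2) and the standard library are available. Lean on these libraries where they do the work, as an engineer would, in place of code of your own. Each camera call takes 0.05 s, during which the arm holds its last target. There are 200 camera calls.

TASK

Lay the straight black pipe coupling (the one with two short stubs on top) flat on the floor of the bench warmer's open drawer, stubs up, beside the elbow that is already there, and let go of it. Push the drawer fully home, and only then turn the thermostat knob on top of the warmer so that the white line on it points at the raised index tab on the scale ring. Leave the other things on the bench and on the warmer where they are, and the elbow lying in the drawer.

Things in the scene. Friction and masses are not known exactly. Their poses are not given: they have to be found in the camera images.
- coupling: Straight black pipe coupling, loose, 180 g: cylinder 105 mm long, 50 mm in diameter (52 at the 12 mm end collars), lying along its x on a flat foot 90 x 36 mm; axis 27 mm above the underside; two stubs 14 mm thick at x = +-36 mm reach up to 64 mm. Origin: centre of the underside, z up. Lies in one of four places left and right of the drawer; tee, bottle and mug have the others.
- elbow: Black 90 degree pipe elbow, 49 mm high, lying in the right (-y) half of the drawer. From above it fills a square of 90 x 90 mm about its origin (centre of the underside; z up): arms 44 mm thick (49 at their ends) run from the corner at (-20, -20) mm along +x and +y to 45 mm.
- tee: Bystander: black pipe tee, run 110 mm along x, branch 55 mm to +y, 49 mm in diameter, lying flat. Origin: centre of the underside, on the run.
- bottle: Bystander: brown glass bottle standing upright, 62 mm in diameter, 220 mm high. Origin: centre of the underside.
- mug: Bystander: white mug, 80 mm in diameter, 95 mm high, handle to +y. Origin: centre of the underside.
- can: Bystander: metal can, 64 mm in diameter, 130 mm high, standing on the right half of the warmer's top. Origin: centre of the underside.
- wrench: Bystander: steel spanner 200 mm long, 8 mm thick, lying on the bench between robot and drawer. Origin: its middle, underside; x along it.
- tape: Bystander: cardboard ring (tape core), 100 mm in diameter, 30 mm high, lying flat nearer the robot. Origin: centre of the underside.
- warmer: The bench warmer: a grey cabinet fixed to the bench, 250 mm deep (x), 310 mm wide (y), 110 mm high, with one steel-fronted drawer in its -x face. Origin: centre of the underside; its front, at x = -125 mm, faces the robot.
- warmer_drawer0 (a joint): How far the drawer stands open (m): 0 is fully home, 0.174 fully out. It slides along the warmer's own x axis (open = towards -x, to the robot) and stays where it is left; about 1 to 2 N moves it.
- drawer_floor (a point): Centre of the drawer's inner floor, 22 mm above the bench; axes as the warmer's. Inside: 205 mm (x) by 268 mm (y), walls 6 mm thick, 66 mm high over the floor; outside face of the 15 mm front panel 124 mm from here towards -x, top edge 99 mm above the bench. The warmer's roof, 76 mm above this floor, covers what is not pulled out.
- warmer_drawer0_handle (a point): Middle of the drawer's horizontal bar handle, along the warmer's y, 120 mm long, about 10 mm thick, 35 mm in front of the front panel and 72 mm above the bench.
- knob_grip (a point): Where to grip the thermostat knob: on its vertical axis, 147 mm above the bench (37 above the warmer's top). Black disc 60 mm in diameter with an upright grip bar across it, 57 x 14 mm, from 12 to 44 mm above the warmer's top. Axes turn with the knob: x along the bar; the white pointer line is on the -x half.
- knob_tip (a point): The pointing end of the knob: on its rim under the white line's outer end, 30 mm from the axis, same height as knob_grip.
- knob (a joint): Knob angle (rad), 0 to 4.7 between stops. Grows clockwise seen from above; at 0 the white line points to the warmer's front. It stays where it is left (0.04 N m).
- scale: Flat metal scale ring round the knob, fixed on the warmer's top, 88 mm inside, 116 mm outside diameter, 4 mm thick, ticks every 15 degrees, and one raised steel index tab (T-shaped, 23 mm long, 12 mm high). Origin: centre of the underside, on the knob's axis; the tab stands towards its -x. The tab is always clockwise of the knob's first position and within its travel.
- scale_mark (a point): Inner end of the raised index tab, 46 mm from the knob's axis, 8 mm above the warmer's top.
There are look-alikes about, which are no part of the job. Leave any turquoise look-alike of the elbow alone.

How it is judged (in metres and radians):
On the way, in this order (a step that is already met when the one before it is completed fails the run):
1. the coupling lies flat, stubs up, on the open drawer's floor, let go (x of coupling in the frame of drawer_floor between -0.095 and 0.095 m and y of coupling in the frame of drawer_floor between -0.125 and 0.125 m and z of coupling in the frame of drawer_floor between -0.006 and 0.008 m and angle between coupling's own z axis and vertical below 0.2 rad and contact force between the fingers and coupling below 0.2 N and linear speed of coupling below 0.03 m/s and value of joint warmer_drawer0 above 0.05 m), for 0.2 s.
2. the drawer is fully home (value of joint warmer_drawer0 below 0.004 m), for 0.2 s.
3. the knob's white line points at the index tab (y of knob_tip in the frame of scale between -0.0042 and 0.0042 m and x of knob_tip in the frame of scale below 0 m), for 0.2 s.
At the end, for the whole second after the job is handed in: The drawer is home (within 4 mm), the coupling and the elbow both lie flat on its floor (tilt under 0.2 rad, underside within about 7 mm of the floor) and still, and the knob, at rest, points at the index tab within 8 degrees (all of step 3 and x of coupling in the frame of drawer_floor between -0.095 and 0.095 m and y of coupling in the frame of drawer_floor between -0.125 and 0.125 m and z of coupling in the frame of drawer_floor between -0.006 and 0.008 m and angle between each of coupling, elbow's own z axis and vertical below 0.2 rad and x of elbow in the frame of drawer_floor between -0.095 and 0.095 m and y of elbow in the frame of drawer_floor between -0.125 and 0.125 m and z of elbow in the frame of drawer_floor between -0.006 and 0.008 m and value of joint warmer_drawer0 below 0.004 m and contact force between the fingers and coupling below 0.2 N and linear speed of coupling below 0.03 m/s and velocity of joint knob between -0.05 and 0.05 rad/s); the robot touches nothing.
It fails at once if the tee, bottle, mug, can, wrench or tape core is moved by more than 40 mm or tipped over (distance of any of tee, bottle, mug, can, wrench, tape from where it was at the start of the episode above 0.04 m or angle between any of tee, bottle, mug, can, wrench, tape's own z axis and vertical above 0.5 rad).
It also fails if it takes over 72 s, if anything falls off the work surface, if the arm or the gripper's body presses on something with over 40 N, if the wrist force passes 120 N, or if a joint passes its speed limit or range.

## Working session

There is one attempt and no reset: what is moved stays moved. The work goes in short steps, Python scripts to look and compute and a tool call to move; the robot and the scene stay as the last step left them, time stands still between calls to the robot, and variables do not carry over. Pictures are saved under pics/ and viewed, at most 13 in all, crops included, and the job is handed in when it is done.

Besides the shell and the picture viewer there is one more tool, called as name(argument=value, ...) on one line, values as JSON. step_arm: Moves the arm, as the interface text tells. Scaled input: -1 to 1 covers 250 mm each way for a shift and 90 degrees each way for a turn. Its arguments: {"type":"object","properties":{"moves":{"type":"array","items":{"type":"array","items":{"type":"number","minimum":-1,"maximum":1}}},"newtons":{"type":"number"}},"required":["moves"]}

```bash
mkdir -p pics; ls
cat > h.py <<'E'
import numpy as np, cv2
from bench import read_state, eyes, robot
def world(p, r, c, z=None):
    """pixel(s) -> world, by depth, or on the plane z"""
    R=cv2.Rodrigues(np.array(p["rvec"],float))[0]; t=np.array(p["tvec"],float).ravel()
    r=np.asarray(r); c=np.asarray(c)
    d=np.stack([(c-p["cx"])/p["fx"],(r-p["cy"])/p["fy"],np.ones(r.shape)],-1)
    o=-R.T@t; w=d@R
    s=p["depth"][r.astype(int),c.astype(int)] if z is None else (z-o[2])/w[...,2]
    return o+w*np.asarray(s)[...,None]
def save(p,n): cv2.imwrite("pics/"+n,cv2.cvtColor(p["color"],cv2.COLOR_RGB2BGR))
E
python3 - <<'E'
from h import *
for cam in("top","scene"):
    p=eyes.grab_frame(cam); save(p,cam+"0.png")
    for n in["coupling","elbow","tee","bottle","mug","can","wrench","tape","warmer"]:
        for d in eyes.cut_out(n,p)[:2]:
            m=d["pixels"]; r,c=np.nonzero(m); w=world(p,r,c); w=w[p["depth"][r,c]>0]
            print(cam,n,round(d["conf"],2),np.round(d["at"]),np.round(np.median(w,0),3),np.round(np.percentile(w,97,axis=0),3) if len(w) else '')
    for n in["coupling","elbow","drawer_floor","warmer_drawer0_handle","knob_grip","knob_tip","scale_mark","scale","warmer"]:
        for d in eyes.spot_point(n,p)[:2]:
            z={"drawer_floor":.022,"warmer_drawer0_handle":.072,"knob_grip":.147,"knob_tip":.147,"scale_mark":.118,"scale":.11,"elbow":.022}.get(n,0)
            a=np.array(d["at"]); print(cam,n,round(d["conf"],2),np.round(a),np.round(world(p,a[0],a[1],z),3))
E
```

```text
pics
top coupling 0.95 [222. 201.] [0.586 0.318 0.047] [0.638 0.353 0.063]
top coupling 0.31 [245. 335.] [ 0.56  -0.044  0.023] [0.655 0.081 0.098]
top elbow 0.64 [251. 372.] [ 0.543 -0.147  0.065] [ 0.595 -0.095  0.073]
top elbow 0.62 [170. 235.] [0.746 0.25  0.043] [0.804 0.297 0.051]
top tee 0.82 [231. 440.] [ 0.612 -0.324  0.043] [ 0.655 -0.28   0.05 ]
top mug 0.6 [303. 189.] [0.374 0.327 0.034] [0.412 0.349 0.096]
top can 0.69 [160. 388.] [ 0.734 -0.154  0.23 ] [ 0.778 -0.127  0.243]
top wrench 0.64 [307. 282.] [0.375 0.085 0.006] [0.397 0.163 0.012]
top wrench 0.5 [306. 190.] [0.374 0.327 0.033] [0.412 0.349 0.096]
top tape 0.65 [313. 371.] [ 0.377 -0.124  0.029] [ 0.423 -0.074  0.034]
top tape 0.27 [304. 188.] [0.374 0.326 0.034] [0.411 0.348 0.096]
top warmer 0.84 [201. 337.] [ 0.66  -0.041  0.107] [0.862 0.096 0.119]
top coupling 0.8 [227. 205.] [0.587 0.319 0.   ]
top elbow 0.85 [249. 367.] [ 0.558 -0.136  0.022]
top elbow 0.81 [171. 234.] [0.753 0.252 0.022]
top drawer_floor 0.56 [232. 338.] [ 0.597 -0.052  0.022]
top warmer_drawer0_handle 0.55 [286. 338.] [ 0.444 -0.062  
[... 1196 characters left out ...]
 0.025] [ 0.388 -0.073  0.033]
scene warmer 0.81 [304. 254.] [ 0.755 -0.012  0.106] [0.877 0.113 0.117]
scene coupling 0.9 [367. 445.] [0.588 0.321 0.   ]
scene coupling 0.45 [307. 289.] [ 0.638 -0.007  0.   ]
scene elbow 0.91 [418. 368.] [0.772 0.27  0.022]
scene elbow 0.89 [162. 280.] [ 0.272 -0.326  0.022]
scene drawer_floor 0.62 [274. 282.] [ 0.591 -0.063  0.022]
scene warmer_drawer0_handle 0.86 [217. 326.] [ 0.432 -0.063  0.072]
scene knob_grip 0.67 [279. 289.] [0.684 0.039 0.147]
scene knob_tip 0.7 [271. 304.] [0.653 0.049 0.147]
scene scale_mark 0.94 [303. 285.] [0.715 0.053 0.118]
scene scale 0.22 [250. 264.] [ 0.623 -0.076  0.11 ]
scene warmer 0.63 [334. 239.] [ 0.75  -0.043  0.   ]
```

View pics/top0.png

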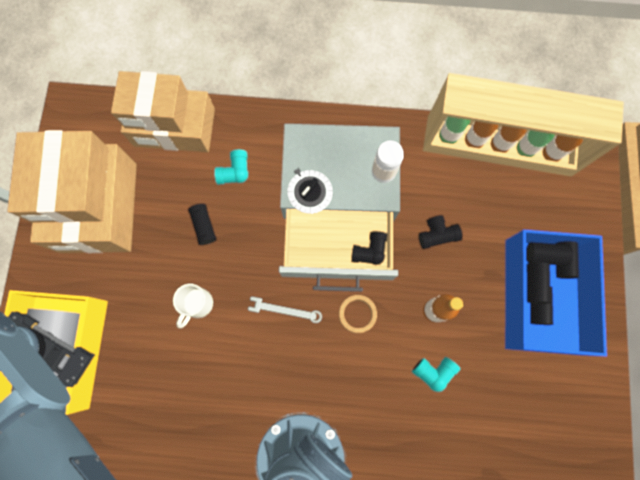

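Run:
```python
from h import *
p=eyes.grab_frame("top")
H,W=480,640
rr,cc=np.mgrid[0:H,0:W]; P=world(p,rr,cc); ok=p["depth"]>0
P[~ok]=np.nan
g=p["color"].astype(int).sum(-1)
def box(x0,x1,y0,y1,z0,z1): 
    m=(P[...,0]>x0)&(P[...,0]<x1)&(P[...,1]>y0)&(P[...,1]<y1)&(P[...,2]>z0)&(P[...,2]<z1); return P[m],m
# coupling rect & stubs
q,_=box(.5,.68,.24,.4,.012,.08); print("coup",len(q),cv2.minAreaRect((q[:,:2]*1000).astype(np.float32)),q[:,2].max())
s,_=box(.5,.68,.24,.4,.057,.08); print("stubs",len(s)); 
_,lab,cen=cv2.kmeans((s[:,:2]*1000).astype(np.float32),2,None,(3,50,.1),5,0); print(cen, np.bincount(lab.ravel()), np.degrees(np.arctan2(*(cen[1]-cen[0])[::-1])))
# warmer top
q,_=box(.6,.95,-.25,.16,.104,.116); print("warmer top",cv2.minAreaRect((q[:,:2]*1000).astype(np.float32)),np.percentile(q[:,2],50))
# drawer front top edge
q,_=box(.42,.54,-.25,.16,.092,.104); print("front",cv2.minAreaRect((q[:,:2]*1000).astype(np.float32)),np.median(q,0))
# knob bar
q,_=box(.63,.74,-.02,.1,.148,.165); print("bar",len(q),cv2.minAreaRect((q[:,:2]*1000).astype(np.float32)),np.median(q,0))
q,_=box(.4,.65,-.25,-.06,.035,.08); print("elbow",cv2.minAreaRect((q[:,:2]*1000).astype(np.float32)),np.percentile(q[:,2],98))
big=cv2.resize(cv2.cvtColor(p["color"],cv2.COLOR_RGB2BGR)[135:300,150:430],None,fx=2.8,fy=2.8,interpolation=2); cv2.imwrite("pics/top1.png",big)
```

```text
coup 753 ((589.5452270507812, 321.9122009277344), (107.32884979248047, 51.872074127197266), 24.679636001586914) 0.06934738712174093
stubs 49
[[556.3308  306.9181 ]
 [622.7409  335.96478]] [24 25] 23.623783
warmer top ((750.8287353515625, -45.33064270019531), (249.2696533203125, 309.7008056640625), 2.6929378509521484) 0.10999471364752433
front ((491.34375, -57.84916687011719), (47.25352096557617, 302.5772705078125), 1.2703579664230347) [ 0.47882265 -0.05624577  0.09687173]
bar 122 ((680.5001220703125, 31.193443298339844), (14.628409385681152, 56.086387634277344), 57.01640701293945) [0.67953767 0.03135848 0.15347002]
elbow ((530.7548828125, -156.46151733398438), (137.3548583984375, 253.95262145996094), 68.78949737548828) 0.07816260140172762
```

View pics/scene0.png

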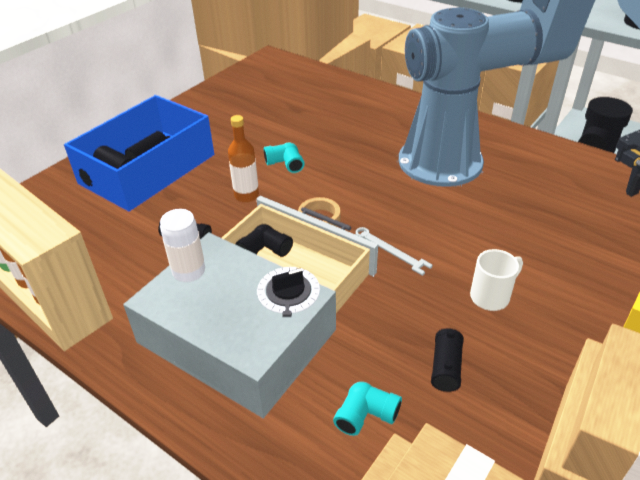

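View pics/top1.png

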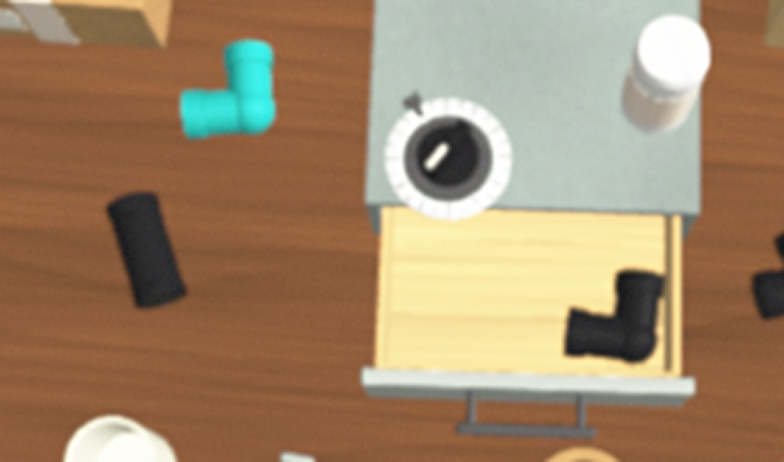

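```bash
cat >> h.py <<'E'
from scipy.spatial.transform import Rotation as Ro
def go(pos,yaw,start=None):
    """row (without hand) from start=(pos,yaw) or the present pose to pos, yaw, tool down"""
    s=read_state()
    p0,R0=np.array(s["position"]),Ro.from_euler("xyz",s["orientation"],degrees=True)
    if start: p0,R0=np.array(start[0]),Ro.from_euler("xyz",[180,0,start[1]],degrees=True)
    R1=Ro.from_euler("xyz",[180,0,yaw],degrees=True)
    d=R0.inv().apply(np.array(pos)-p0)/.25; a=np.degrees((R0.inv()*R1).as_rotvec())/90
    print(np.round(d,3),np.round(a,3))
E
python3 - <<'E'
from h import *
s=read_state(); print(s["position"],s["orientation"],s["width"],s["q"])
p=eyes.grab_frame("top"); rr,cc=np.mgrid[0:480,0:640]; P=world(p,rr,cc)[p["depth"]>0]
d=P[:,:2]-[.5895,.3215]; a=np.radians(24); u=d@[np.cos(a),np.sin(a)]; v=d@[-np.sin(a),np.cos(a)]
m=(abs(u)<.08)&(abs(v)<.16)&(P[:,2]>.06); print("near coupling",np.round(np.c_[u,v,P[:,2]][m][::12],3))
m=(P[:,0]>.4)&(P[:,0]<.75)&(P[:,1]>.4)&(P[:,1]<.65)&(P[:,2]>.05);print("box",P[m].min(0),P[m].max(0))
go([.589,.3215,.19],24); go([.589,.3215,.19],-156)
# drawer: refined
w=np.radians(2.7);C=np.array([.751,-.0455]);L=np.array([[np.cos(w),np.sin(w)],[-np.sin(w),np.cos(w)]])
l=(P[:,:2]-C)@L.T; 
m=(abs(l[:,1])<.16)&(l[:,0]<-.2)&(l[:,0]>-.34)&(P[:,2]>.094)&(P[:,2]<.104); print("panel top",np.percentile(l[m],[2,50,98],axis=0))
m=(abs(l[:,1])<.14)&(l[:,0]<-.128)&(l[:,0]>-.25)&(P[:,2]>.038)&(P[:,2]<.082); print("elbow",np.percentile(l[m],[1,50,99],axis=0))
m=(abs(l[:,1])<.1)&(l[:,0]<-.25)&(l[:,0]>-.36)&(P[:,2]>.064)&(P[:,2]<.082); print("handle",np.percentile(l[m],[2,50,98],axis=0))
E
```

```text
[0.23696647 0.52391042 0.23871308] [-1.79998741e+02 -3.07830840e-04  1.55661454e+02] 0.08830050738923527 [ 5.38408965e+01  1.03590739e+01  9.20744843e+01  4.45213252e-05
  7.75677368e+01 -1.18205667e+01]
near coupling [[ 0.043  0.002  0.065]
 [ 0.036 -0.006  0.06 ]
 [-0.03  -0.001  0.061]
 [-0.039  0.001  0.065]]
box [0.48603576 0.51428518 0.05007278] [0.74994277 0.64999369 0.24747855]
[-1.617 -0.157  0.195] [0.    0.    1.463]
[-1.617 -0.157  0.195] [-0.     0.    -0.537]
panel top [[-0.27959233 -0.14559223]
 [-0.27233704  0.00268415]
 [-0.26483471  0.14596329]]
elbow [[-0.24406722 -0.1347782 ]
 [-0.20827446 -0.09257923]
 [-0.13613282  0.13376227]]
handle [[-0.31949844 -0.08252071]
 [-0.31088083  0.0006114 ]
 [-0.27870579  0.08717176]]
```

step_arm(moves=[[-0.81,-0.08,0.1,0,0,-0.537,-1],[-0.81,-0.08,0.1,0,0,-0.537,-1],[-0.81,-0.08,0.1,0,0,-0.537,-1],[-0.81,-0.08,0.1,0,0,-0.537,-1],[-0.81,-0.08,0.1,0,0,-0.537,-1],[-0.81,-0.08,0.1,0,0,-0.537,-1],[-0.81,-0.08,0.1,0,0,-0.537,-1],[-0.81,-0.08,0.1,0,0,-0.537,-1]], newtons=25)

```text
time: 2.67
position: [0.4142, 0.4213, 0.2134]
orientation: [-180.0, -0.0, -155.9]
ft_force: [-0.3, 0.1, 0.3]
width: 0.0881
grip_force: 0.0
```

```bash
python3 -c "
from h import *
go([.5895,.3215,.12],-156)"
```

```text
[-0.477 -0.651  0.373] [-0.    -0.     0.001]
```

step_arm(moves=[[-0.477,-0.651,0.3,0,0,0,-1],[-0.477,-0.651,0.373,0,0,0,-1],[-0.477,-0.651,0.373,0,0,0,-1],[-0.477,-0.651,0.373,0,0,0,-1],[-0.477,-0.651,0.373,0,0,0,-1],[-0.477,-0.651,0.373,0,0,0,-1],[-0.477,-0.651,0.373,0,0,0,-1]])

```text
time: 3.25
position: [0.5894, 0.3198, 0.118]
orientation: [-180.0, -0.2, -156.4]
ft_force: [0.7, -0.5, 0.8]
width: 0.0883
grip_force: 0.0
```

Run:
```python
from h import *
go([.5895,.3215,.011],-156)
p=eyes.grab_frame("wrist"); save(p,"w1.png")
p=eyes.grab_frame("scene"); save(p,"s1.png")
```

```text
[-0.005  0.006  0.428] [-0.    -0.002 -0.004]
```

View pics/w1.png

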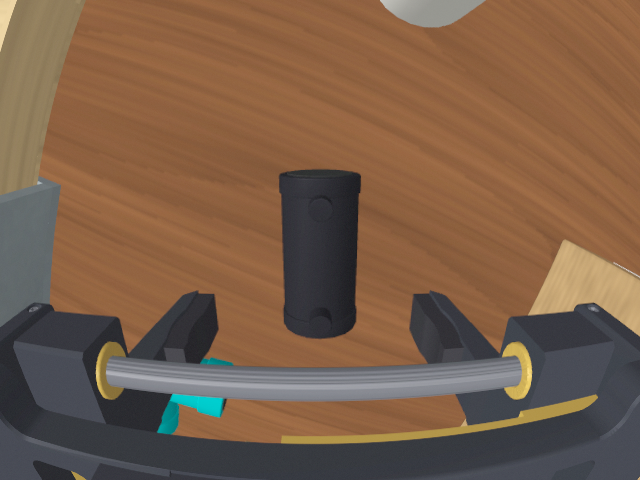

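Coupling stands stubs-up (stubs at (210,320) and (320,320)), parallel to and centred between the fingers. Descend and grip.

step_arm(moves=[[0,0.006,0.14,0,0,0,-1],[0,0.006,0.28,0,0,0,-1],[0,0.006,0.38,0,0,0,-1],[0,0.006,0.424,0,0,0,-1],[0,0.006,0.424,0,0,0,-1],[0,0.006,0.424,0,0,0,1],[0,0.006,0.424,0,0,0,1],[0,0.006,0.424,0,0,0,1]], newtons=25)

```text
time: 4.02
position: [0.5894, 0.3244, 0.0174]
orientation: [-180.0, 0.3, -156.0]
ft_force: [-1.1, -0.5, 0.3]
width: 0.07
grip_force: 0.0
```

step_arm(moves=[[0,0,0,0,0,0,1],[0,0,0,0,0,0,1],[0,0,0,0,0,0,1],[0,0,0,0,0,0,1],[0,0,0,0,0,0,1],[0,0,0,0,0,0,1]])

```text
time: 4.52
position: [0.5882, 0.3235, 0.0153]
orientation: [-180.0, 0.1, -156.0]
ft_force: [-1.3, -0.7, 5.6]
width: 0.0493
grip_force: 25.0
```

step_arm(moves=[[0,0,-0.1,0,0,0,1],[0,0,-0.25,0,0,0,1],[0,0,-0.4,0,0,0,1],[0,0,-0.55,0,0,0,1],[0,0,-0.7,0,0,0,1],[0,0,-0.7,0,0,0,1],[0,0,-0.7,0,0,0,1]])

```text
time: 5.1
position: [0.5892, 0.3239, 0.1924]
orientation: [-180.0, 0.3, -156.0]
ft_force: [0.0, 0.2, -2.2]
width: 0.0493
grip_force: 25.0
```

```bash
python3 -c "
from h import *
go([.559,.0005,.19],-177.3)"
```

```text
[ 0.636 -1.133  0.007] [0.    0.003 0.237]
```

step_arm(moves=[[0.08,-0.14,0,0,0,0.05,1],[0.16,-0.28,0,0,0,0.1,1],[0.24,-0.42,0,0,0,0.15,1],[0.32,-0.56,0,0,0,0.2,1],[0.4,-0.7,0,0,0,0.237,1],[0.48,-0.85,0,0,0,0.237,1],[0.56,-1.0,0,0,0,0.237,1],[0.56,-1.0,0,0,0,0.237,1]])

```text
time: 5.77
position: [0.5596, 0.0318, 0.1867]
orientation: [-179.9, -0.3, -177.7]
ft_force: [0.9, 0.5, -1.3]
width: 0.0491
grip_force: 25.0
```

Run:
```python
from h import *
go([.559,.0005,.16],-177.3)
```

```text
[ 0.007 -0.125  0.107] [-0.001 -0.003 -0.004]
```

step_arm(moves=[[0.006,-0.06,0.05,0,0,0,1],[0.006,-0.122,0.1,0,0,0,1],[0.006,-0.122,0.107,0,0,0,1],[0.006,-0.122,0.107,0,0,0,1],[0.006,-0.122,0.107,0,0,0,1]])

```text
time: 6.18
position: [0.5606, 0.0084, 0.1615]
orientation: [179.9, -0.1, -177.3]
ft_force: [-0.1, 0.0, -2.2]
width: 0.0495
grip_force: 25.0
```

Run:
```python
from h import *
s=read_state(); go([.559,.0005,.042],-177.3)
p=eyes.grab_frame("top"); save(p,"t2.png")
rr,cc=np.mgrid[0:480,0:640]; P=world(p,rr,cc)
big=cv2.resize(cv2.cvtColor(p["color"],cv2.COLOR_RGB2BGR)[135:300,230:430],None,fx=3,fy=3,interpolation=2)
p=eyes.grab_frame("wrist"); w=cv2.cvtColor(p["color"],cv2.COLOR_RGB2BGR)
cv2.imwrite("pics/c2.png",cv2.vconcat([cv2.resize(w,(800,600))[150:,:]]));
```

```text
[ 0.007 -0.032  0.478] [ 0.001 -0.002 -0.   ]
```

View pics/c2.png

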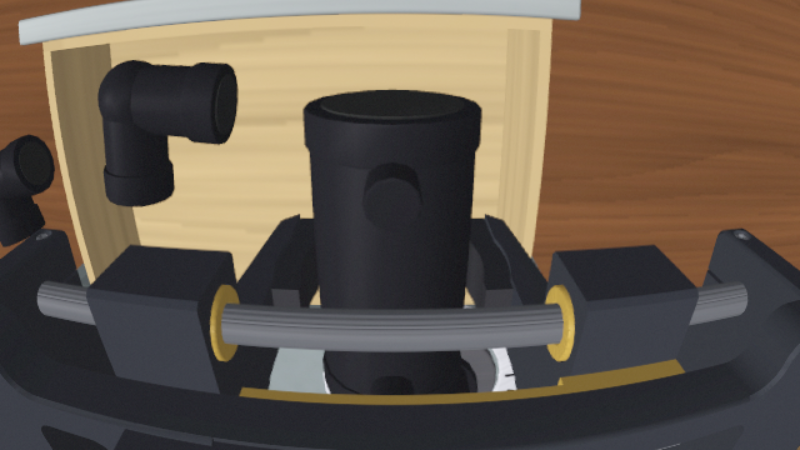

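The coupling is held level, stubs up, over the free left half; the elbow is at (130,170) of the crop, well clear. Lower it.

step_arm(moves=[[0.004,-0.01,0.1,0,0,0,1],[0.004,-0.01,0.2,0,0,0,1],[0.004,-0.01,0.3,0,0,0,1],[0.004,-0.01,0.38,0,0,0,1],[0.004,-0.01,0.44,0,0,0,1],[0.004,-0.01,0.46,0,0,0,1],[0.004,-0.01,0.475,0,0,0,1],[0.004,-0.01,0.475,0,0,0,1]])

```text
time: 6.95
position: [0.5608, 0.0055, 0.0441]
orientation: [180.0, 0.0, -177.3]
ft_force: [-0.7, -0.1, -1.8]
width: 0.0495
grip_force: 25.0
```

step_arm(moves=[[0,0,0.004,0,0,0,1],[0,0,0.008,0,0,0,1],[0,0,0.01,0,0,0,1],[0,0,0.01,0,0,0,1]])

```text
time: 7.28
position: [0.5609, 0.0049, 0.0421]
orientation: [-180.0, 0.1, -177.3]
ft_force: [0.9, -0.4, -1.3]
width: 0.0496
grip_force: 25.0
```

step_arm(moves=[[0,0,0.004,0,0,0,1],[0,0,0.008,0,0,0,1],[0,0,0.012,0,0,0,1],[0,0,0.016,0,0,0,1],[0,0,0.016,0,0,0,1],[0,0,0.016,0,0,0,1]])

```text
time: 7.78
position: [0.5605, 0.005, 0.0374]
orientation: [180.0, -0.0, -177.3]
ft_force: [-0.1, 0.7, -2.5]
width: 0.0495
grip_force: 25.0
```

step_arm(moves=[[0,0,0.004,0,0,0,1],[0,0,0.008,0,0,0,1],[0,0,0.008,0,0,0,1],[0,0,0.008,0,0,0,1]])

```text
time: 8.12
position: [0.5624, 0.005, 0.0372]
orientation: [-180.0, 0.2, -177.3]
ft_force: [0.2, 1.2, 7.9]
width: 0.0497
grip_force: 25.0
```

step_arm(moves=[[0,0,0,0,0,0,-1],[0,0,0,0,0,0,-1],[0,0,0,0,0,0,-1],[0,0,0,0,0,0,-1],[0,0,0,0,0,0,-1],[0,0,0,0,0,0,-1],[0,0,0,0,0,0,-1],[0,0,0,0,0,0,-1]])

```text
time: 8.78
position: [0.5605, 0.005, 0.0354]
orientation: [180.0, -0.0, -177.3]
ft_force: [0.4, 0.4, 0.3]
width: 0.0883
grip_force: 0.0
```

step_arm(moves=[[0,0,-0.1,0,0,0,-1],[0,0,-0.2,0,0,0,-1],[0,0,-0.3,0,0,0,-1],[0,0,-0.42,0,0,0,-1],[0,0,-0.55,0,0,0,-1],[0,0,-0.7,0,0,0,-1],[0,0,-0.7,0,0,0,-1],[0,0,-0.7,0,0,0,-1]])

```text
time: 9.45
position: [0.5622, 0.0047, 0.2134]
orientation: [-179.9, 0.3, -177.3]
ft_force: [-0.1, -0.2, -1.3]
width: 0.0883
grip_force: 0.0
```

Run:
```python
from h import *
p=eyes.grab_frame("wrist"); save(p,"w3.png")
go([.395,-.062,.14],-177.3,)
```

```text
[ 0.675 -0.237  0.283] [-0.     0.001 -0.   ]
```

View pics/w3.png

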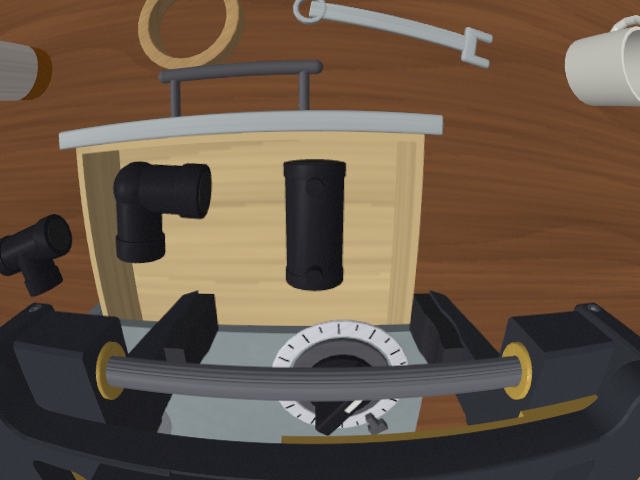

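The coupling lies flat, stubs up, at (315,225) beside the elbow (160,210); the pads came away cleanly. Next, fingers shut, in front of the handle.

step_arm(moves=[[0.15,-0.05,0.0,0,0,0,1],[0.3,-0.1,0.0,0,0,0,1],[0.45,-0.16,0.1,0,0,0,1],[0.6,-0.237,0.2,0,0,0,1],[0.675,-0.237,0.283,0,0,0,1],[0.675,-0.237,0.283,0,0,0,1],[0.675,-0.237,0.283,0,0,0,1],[0.675,-0.237,0.283,0,0,0,1]])

```text
time: 10.17
position: [0.3948, -0.0621, 0.1393]
orientation: [180.0, -0.0, -177.4]
ft_force: [0.7, -0.9, 1.1]
width: 0.037
grip_force: 0.0
```

step_arm(moves=[[0,0,0.1,0,0,0,1],[0,0,0.2,0,0,0,1],[0,0,0.3,0,0,0,1],[0,0,0.32,0,0,0,1],[0,0,0.32,0,0,0,1]])

```text
time: 10.58
position: [0.3947, -0.0616, 0.0589]
orientation: [179.9, -0.1, -177.3]
ft_force: [-0.5, -0.4, 0.3]
width: 0.0037
grip_force: 0.0
```

step_arm(moves=[[-0.03,0,0,0,0,0,1],[-0.06,0,0,0,0,0,1],[-0.09,0,0,0,0,0,1],[-0.12,0,0,0,0,0,1],[-0.15,0,0,0,0,0,1],[-0.18,0,0,0,0,0,1],[-0.21,0,0,0,0,0,1],[-0.24,0,0,0,0,0,1]])

```text
time: 11.25
position: [0.4554, -0.0592, 0.0598]
orientation: [-180.0, -0.0, -177.3]
ft_force: [-1.7, 0.0, 0.8]
width: 0.0009
grip_force: 0.7
```

step_arm(moves=[[-0.03,0,0,0,0,0,1],[-0.06,0,0,0,0,0,1],[-0.09,0,0,0,0,0,1],[-0.12,0,0,0,0,0,1],[-0.15,0,0,0,0,0,1],[-0.18,0,0,0,0,0,1],[-0.21,0,0,0,0,0,1],[-0.24,0,0,0,0,0,1]])

```text
time: 11.92
position: [0.5152, -0.0563, 0.0596]
orientation: [180.0, -0.0, -177.3]
ft_force: [-1.6, 1.0, 1.1]
width: 0.0004
grip_force: 0.7
```

Run:
```python
from h import *
print(read_state()["ft_force"])
p=eyes.grab_frame("scene"); save(p,"s4.png")
for n,z in(("warmer_drawer0_handle",.072),):
    for d in eyes.spot_point(n,p)[:2]: print(d["conf"],d["at"],world(p,*d["at"],z))
```

```text
[-1.57243479  0.99632367  1.12798852]
0.87 [239.4, 301.0] [ 0.52281983 -0.06153869  0.072     ]
```

View pics/s4.png

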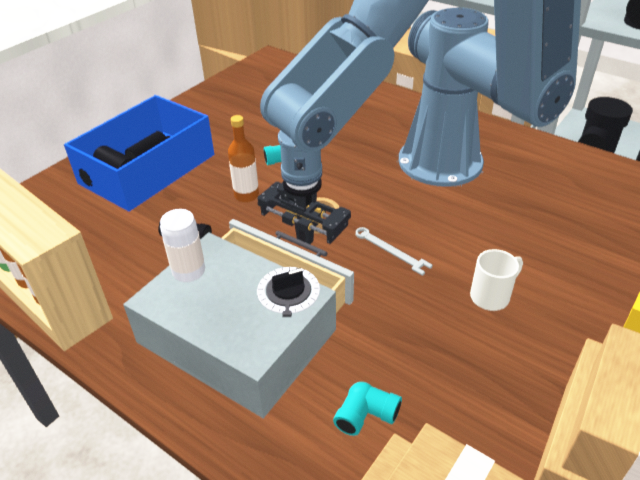

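The drawer is moving in, handle at about (240,300), with the fingers behind the bar. Continue.

step_arm(moves=[[-0.03,0,0,0,0,0,1],[-0.06,0,0,0,0,0,1],[-0.09,0,0,0,0,0,1],[-0.11,0,0,0,0,0,1],[-0.13,0,0,0,0,0,1],[-0.15,0,0,0,0,0,1],[-0.17,0,0,0,0,0,1],[-0.19,0,0,0,0,0,1]])

```text
time: 12.68
position: [0.5624, -0.0542, 0.0597]
orientation: [180.0, -0.0, -177.3]
ft_force: [-1.3, -0.1, 0.5]
width: 0.0006
grip_force: 0.6
```

step_arm(moves=[[-0.01,0,0,0,0,0,1],[-0.02,0,0,0,0,0,1],[-0.03,0,0,0,0,0,1],[-0.04,0,0,0,0,0,1],[-0.05,0,0,0,0,0,1]])

```text
time: 13.1
position: [0.5729, -0.0537, 0.0596]
orientation: [180.0, -0.3, -177.3]
ft_force: [-16.0, -2.6, 13.8]
width: 0.0001
grip_force: 8.4
```

step_arm(moves=[[0.03,0,0,0,0,0,1],[0.06,0,0,0,0,0,1],[0.1,0,0,0,0,0,1],[0.1,0,0,0,0,0,1]])

```text
time: 13.43
position: [0.5478, -0.0546, 0.0593]
orientation: [180.0, -0.1, -177.4]
ft_force: [0.1, -0.4, -0.5]
width: 0.0004
grip_force: 0.0
```

step_arm(moves=[[0.1,0,-0.1,0,0,0,1],[0.2,0,-0.25,0,0,0,1],[0.35,0,-0.4,0,0,0,1],[0.5,0,-0.55,0,0,0,1],[0.6,0,-0.6,0,0,0,1],[0.6,0,-0.6,0,0,0,1],[0.6,0,-0.6,0,0,0,1]])

```text
time: 14.02
position: [0.3997, -0.0623, 0.2124]
orientation: [-179.8, 0.3, -177.4]
ft_force: [0.4, -0.6, -0.4]
width: 0.0007
grip_force: 0.0
```

Run:
```python
from h import *
p=eyes.grab_frame("top"); save(p,"t5.png"); rr,cc=np.mgrid[0:480,0:640]; P=world(p,rr,cc)[p["depth"]>0]
w=np.radians(2.7);C=np.array([.751,-.0455]);L=np.array([[np.cos(w),np.sin(w)],[-np.sin(w),np.cos(w)]])
l=(P[:,:2]-C)@L.T
m=(abs(l[:,1])<.16)&(l[:,0]<-.08)&(l[:,0]>-.34)&(P[:,2]>.094)&(P[:,2]<.104); print("panel top",m.sum(),np.percentile(l[m],[2,50,98],axis=0))
m=(abs(l[:,1])<.1)&(l[:,0]<-.14)&(l[:,0]>-.2)&(P[:,2]>.064)&(P[:,2]<.08); print("handle",m.sum(),np.percentile(l[m],[2,50,98],axis=0))
for cam in("top","scene"):
    p=eyes.grab_frame(cam)
    for n,z in(("knob_grip",.147),("knob_tip",.147),("scale_mark",.118),("scale",.11),("warmer_drawer0_handle",.072)):
        for d in eyes.spot_point(n,p)[:1]: print(cam,n,round(d["conf"],2),np.round(world(p,*d["at"],z),4))
    save(p,cam+"5.png")
im=cv2.imread("pics/scene5.png")[190:350,170:390]; cv2.imwrite("pics/s5c.png",cv2.resize(im,None,fx=3.6,fy=3.6,interpolation=2))
```

```text
panel top 623 [[-0.1271205  -0.14661858]
 [-0.11931719 -0.01439681]
 [-0.11031606  0.14711626]]
handle 227 [[-0.16721518 -0.06136131]
 [-0.16212033  0.00180788]
 [-0.14260183  0.06000052]]
top knob_grip 0.9 [0.6744 0.034  0.147 ]
top knob_tip 0.84 [0.6447 0.0617 0.147 ]
top scale_mark 0.73 [0.7191 0.0552 0.118 ]
top scale 0.63 [0.6778 0.0311 0.11  ]
top warmer_drawer0_handle 0.91 [ 0.5939 -0.0603  0.072 ]
scene knob_grip 0.82 [0.6834 0.0382 0.147 ]
scene knob_tip 0.71 [0.6508 0.0535 0.147 ]
scene scale_mark 0.88 [0.7226 0.0623 0.118 ]
scene warmer_drawer0_handle 0.94 [ 0.5931 -0.0527  0.072 ]
```

View pics/s5c.png

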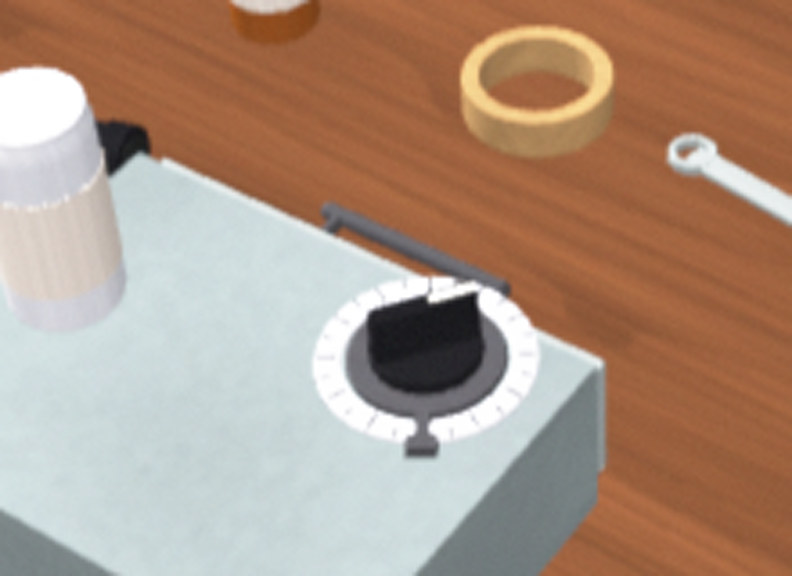

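The drawer front is flush with the cabinet, coupling and elbow inside; the tab lies at (425,435) and the white line at (455,290) of the crop. Now I measure the tab's bearing and the knob centre precisely.

Run:
```python
from h import *
K=np.array([.6805,.0312])
for cam in("top","scene"):
    p=eyes.grab_frame(cam); rr,cc=np.mgrid[0:480,0:640]
    c=p["color"].astype(float).mean(-1)
    # ring (white) centre on plane .114
    Q=world(p,rr,cc,.114)[...,:2]; r=np.hypot(*(Q-K).transpose(2,0,1))
    m=(r<.064)&(c>200); cn=max(cv2.findContours(cv2.morphologyEx(m.astype(np.uint8),3,np.ones((5,5))),0,1)[0],key=cv2.contourArea)
    xy=world(p,cn[:,0,1],cn[:,0,0],.114)[:,:2]; h=cv2.minEnclosingCircle((xy*1000).astype(np.float32)); print(cam,"ring",h,cv2.fitEllipse((xy*1000).astype(np.float32)))
    # tab: dark pixels at r 44..72, plane .121
    Q=world(p,rr,cc,.121)[...,:2]; d=Q-K; r=np.hypot(d[...,0],d[...,1]); a=np.degrees(np.arctan2(d[...,1],d[...,0]))
    m=(r>.05)&(r<.073)&(a>5)&(a<65)&(c<110); t=Q[m]; print("tab",m.sum(),t.mean(0),np.degrees(np.arctan2(*(t.mean(0)-K)[::-1])))
    P=world(p,rr,cc); m=(P[...,2]>.148)&(P[...,2]<.165)&(np.hypot(P[...,0]-K[0],P[...,1]-K[1])<.045); b=P[m][:,:2]*1000
    print("bar",cv2.minAreaRect(b.astype(np.float32)))
go([.6805,.0312,.2],147)
```

```text
top ring ((678.6365356445312, 31.190107345581055), 62.312538146972656) ((678.4291381835938, 30.432907104492188), (118.77436065673828, 121.16429138183594), 89.3359603881836)
tab 9 [0.72881606 0.06858951] 37.734588328298976
bar ((679.548095703125, 30.92123794555664), (15.195361137390137, 55.89777374267578), 57.32871627807617)
scene ring ((680.5524291992188, 31.21975326538086), 63.96419143676758) ((682.305908203125, 30.83614730834961), (117.67198181152344, 127.86686706542969), 13.69169807434082)
tab 20 [0.73665681 0.0732911 ] 36.85258494651102
bar ((680.0878295898438, 31.81163787841797), (17.461990356445312, 56.05331802368164), 58.45125198364258)
[-1.139  0.319  0.038] [ 0.    -0.     0.396]
```

step_arm(moves=[[-0.15,0.04,0.0,0,0,0.08,-1],[-0.3,0.09,0.0,0,0,0.16,-1],[-0.45,0.13,0.0,0,0,0.24,-1],[-0.6,0.17,0.0,0,0,0.32,-1],[-0.75,0.22,0.0,0,0,0.396,-1],[-0.9,0.27,0.03,0,0,0.396,-1],[-1.0,0.3,0.038,0,0,0.396,-1],[-1.0,0.3,0.038,0,0,0.396,-1]])

```text
time: 15.43
position: [0.649, 0.0264, 0.1984]
orientation: [180.0, -0.0, 147.1]
ft_force: [-0.9, -0.6, -0.1]
width: 0.0518
grip_force: 0.0
```

Run:
```python
from h import *
go([.680,.0312,.17],147.5)
```

```text
[-0.094  0.083  0.113] [ 0.    -0.    -0.004]
```

step_arm(moves=[[-0.05,0.04,0.05,0,0,-0.004,-1],[-0.094,0.083,0.113,0,0,-0.004,-1],[-0.094,0.083,0.113,0,0,-0.004,-1],[-0.094,0.083,0.113,0,0,-0.004,-1],[-0.094,0.083,0.113,0,0,-0.004,-1]])

```text
time: 15.85
position: [0.6763, 0.0291, 0.1725]
orientation: [-180.0, -0.0, 147.4]
ft_force: [-1.3, -0.4, 0.1]
width: 0.0849
grip_force: 0.0
```

Run:
```python
from h import *
go([.680,.0312,.13],147.5)
p=eyes.grab_frame("wrist"); save(p,"w6.png")
```

```text
[-0.008  0.015  0.17 ] [-0.    -0.    -0.001]
```

View pics/w6.png

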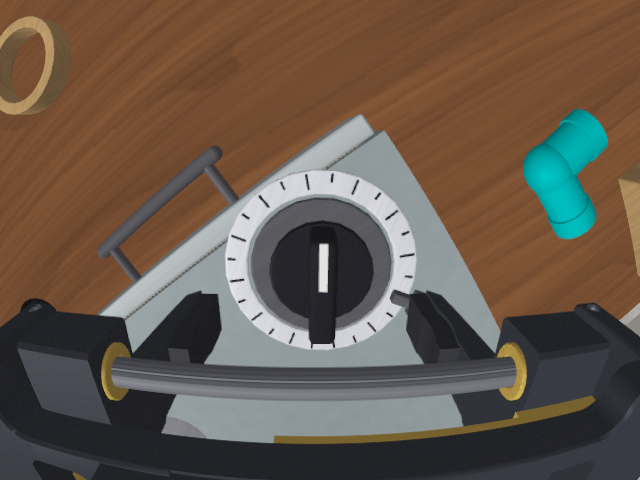

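step_arm(moves=[[-0.006,0.013,0.04,0,0,0,0.1],[-0.006,0.013,0.08,0,0,0,0.1],[-0.006,0.013,0.12,0,0,0,0.1],[-0.006,0.013,0.16,0,0,0,0.1],[-0.006,0.013,0.165,0,0,0,0.1],[-0.006,0.013,0.165,0,0,0,0.1]], newtons=12)

```text
time: 16.4
position: [0.6789, 0.0313, 0.1289]
orientation: [-179.9, -0.2, 147.4]
ft_force: [0.0, -0.1, -0.1]
width: 0.0505
grip_force: 0.0
```

step_arm(moves=[[0,0,0,0,0,0,1],[0,0,0,0,0,0,1],[0,0,0,0,0,0,1],[0,0,0,0,0,0,1],[0,0,0,0,0,0,1],[0,0,0,0,0,0,1],[0,0,0,0,0,0,1]])

```text
time: 16.98
position: [0.6804, 0.0316, 0.1311]
orientation: [179.9, 0.0, 147.4]
ft_force: [2.3, 2.0, 0.6]
width: 0.014
grip_force: 12.0
```

step_arm(moves=[[0,0,0,0,0,0.075,1],[0,0,0,0,0,0.15,1],[0,0,0,0,0,0.225,1],[0,0,0,0,0,0.3,1],[0,0,0,0,0,0.375,1],[0,0,0,0,0,0.45,1],[0,0,0,0,0,0.525,1],[0,0,0,0,0,0.6,1]])

```text
time: 17.65
position: [0.6795, 0.0311, 0.1311]
orientation: [-179.9, 0.0, 93.1]
ft_force: [-3.4, -0.2, 4.0]
width: 0.0139
grip_force: 12.0
```

step_arm(moves=[[0,0,0,0,0,0.075,1],[0,0,0,0,0,0.15,1],[0,0,0,0,0,0.225,1],[0,0,0,0,0,0.3,1],[0,0,0,0,0,0.375,1],[0,0,0,0,0,0.45,1],[0,0,0,0,0,0.525,1],[0,0,0,0,0,0.6,1]])

```text
time: 18.32
position: [0.6786, 0.0315, 0.1311]
orientation: [-179.9, 0.1, 39.1]
ft_force: [-7.5, 1.2, 5.0]
width: 0.0137
grip_force: 12.0
```

Run:
```python
from h import *
p=eyes.grab_frame("wrist"); save(p,"w7.png"); print(read_state()["q"],read_state()["ft_force"])
```

```text
[-7.31897534e+00  2.92437985e+01  8.03598247e+01 -1.49382240e-02
  7.05893610e+01  4.40599479e+01] [-7.48706454  0.50332644  5.68747401]
```

View pics/w7.png

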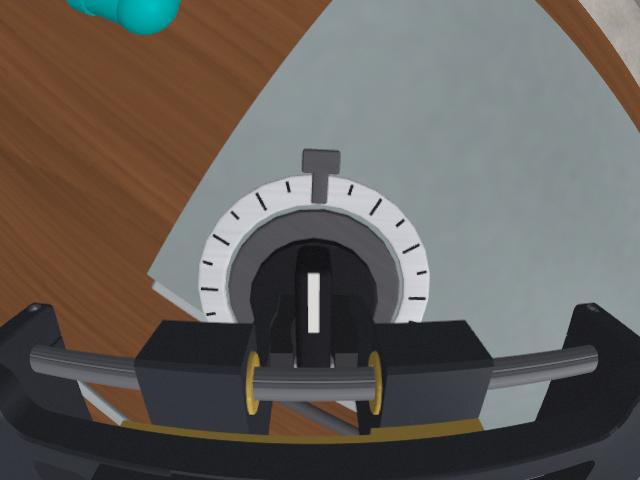

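The line (col 314) points almost at the tab (cols 319–321, ring centre col 314): about 3° more clockwise is needed.

step_arm(moves=[[0,0,0,0,0,0.02,1],[0,0,0,0,0,0.034,1],[0,0,0,0,0,0.034,1],[0,0,0,0,0,0.034,1],[0,0,0,0,0,0.034,1]])

```text
time: 18.78
position: [0.6785, 0.0315, 0.1311]
orientation: [-179.9, 0.2, 36.3]
ft_force: [-6.6, -0.4, 6.5]
width: 0.0144
grip_force: 12.0
```

step_arm(moves=[[0,0,0,0,0,0,0],[0,0,0,0,0,0,0],[0,0,0,0,0,0,0],[0,0,0,0,0,0,0],[0,0,0,0,0,0,0],[0,0,0,0,0,0,0]])

```text
time: 19.28
position: [0.68, 0.0312, 0.1306]
orientation: [180.0, 0.0, 36.3]
ft_force: [-0.6, 1.4, -0.0]
width: 0.044
grip_force: 0.0
```

step_arm(moves=[[0,0,-0.1,0,0,0,0],[0,0,-0.2,0,0,0,0],[0,0,-0.3,0,0,0,0],[0,0,-0.4,0,0,0,0],[0,0,-0.4,0,0,0,0],[0,0,-0.4,0,0,0,0]])

```text
time: 19.78
position: [0.6811, 0.0311, 0.2329]
orientation: [179.8, -0.2, 36.3]
ft_force: [0.6, -0.2, -0.3]
width: 0.0443
grip_force: 0.0
```

Run:
```python
from h import *
p=eyes.grab_frame("wrist"); save(p,"w8.png")
```

```text
(no output)
```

View pics/w8.png

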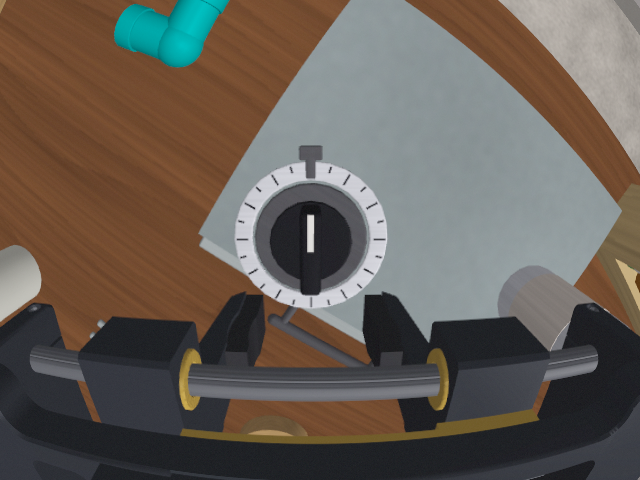

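The line (col 311) points straight at the tab (col 311), the drawer is shut and the gripper is clear of everything.

```bash
python3 -c "
from h import *
print(robot.finish_job())"
```

```text
the job is handed in; nothing more can be done
None
```

The job is handed in, with no verdict returned: the coupling lies flat, stubs up, in the drawer beside the elbow, the drawer is pushed to its stop, and the knob's white line points at the index tab.

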